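# Gauge the bore of a yarn spool

## Task

Before the tall wooden spool goes on the winder, check its bore with the plug gauge. From the cork mat, take the gauge by its handle, push its thinner go plug fully home in the tall spool's bore, lift it out, then set the thicker no-go plug squarely over the same bore and press it gently down so that it is seen to rest on the rim and refuse to enter. Leave the spool standing where it is, and stand the gauge back upright on its plugs in the middle of the cork mat.

Things in the scene. Friction and masses are not known exactly. Their poses are not given: they have to be found in the camera images.
- gauge: Plug gauge, 0.45 kg: aluminium bar 140x24x12 mm, two plugs 40 mm long pointing down from it, 100 mm apart, dark wood handle on top. Stands on its plugs. Origin: centre of the foot of the thin GO plug (30 mm diameter, foot chamfered 3 mm). x runs along the bar to the no-go plug, z up. Bar at z 40-52 mm. Handle centred at x 50 mm: 50 long (x), 24 thick (y: grip across), z 52-97 mm.
- nogo (a point): Centre of the foot of the gauge's thick NO-GO plug (diameter 46 mm, 40 mm long), 100 mm from the gauge's origin along its x.
- spool: The tall spool: loose, light wood, 0.5 kg, upright, 70 mm tall, flanges 84 mm and barrel 60 mm in diameter, bore 38 mm in diameter right through. Origin: centre of its underside, on the bore's axis; z up, rim at z 70 mm. A flat spool of the same wood and bore (26 mm tall, flanges 100 mm) stands near it: not the one to check. They may swap places.
- mat: Cork mat, fixed to the table, 240 x 150 x 3 mm, where the gauge stands at the start with its bar roughly along the long side. Origin: centre of its underside; x along its long side.
Not all that is in view belongs to the job. Of the things like the gauge, leave any that is pink; of the rest the larger one is meant.

How it is judged (in metres and radians):
On the way, in this order (a step that is already met when the one before it is completed fails the run):
1. the go plug is fully home in the tall spool's bore, upright (horizontal distance between gauge and spool below 0.01 m and z of gauge in the frame of spool below 0.038 m and angle between each of gauge, spool's own z axis and vertical below 0.175 rad), for 0.2 s.
2. the no-go plug is pressed gently on the tall spool's rim, over its bore, and does not enter (horizontal distance between nogo and spool below 0.013 m and z of nogo in the frame of spool between 0.064 and 0.078 m and contact force between gauge and spool between 1 and 40 N and angle between each of gauge, spool's own z axis and vertical below 0.175 rad), for 0.2 s.
At the end, for the whole second after the job is handed in: The gauge stands upright (within 10 degrees) and at rest on its plugs on the cork mat, both plugs' centres within 100 mm of the mat's centre; the tall spool stands upright (within 10 degrees), at rest, within 50 mm of where it was (z of gauge in the frame of mat below 0.012 m and angle between each of gauge, spool's own z axis and vertical below 0.175 rad and horizontal distance between each of gauge, nogo and mat below 0.1 m and linear speed of each of gauge, spool below 0.02 m/s and distance of spool from where it was at the start of the episode below 0.05 m); the robot touches nothing.
It also fails if it takes over 64 s, if anything falls off the work surface, if the arm or the gripper's body presses on something with over 40 N, if the wrist force passes 120 N, or if a joint passes its speed limit or range.

## Robot

A 6-joint arm with a two-finger parallel gripper is mounted at the origin on the work surface. World frame = base frame: x ahead of the robot, y to its left, z up, the work surface at z = 0. Lengths are in m, angles in degrees, forces in N, time in s.
With the tool pointing down it reaches from about 0.25 to 0.775 m from the base axis. Payload 8.9 kg.
Tool frame: the origin (TCP) lies on the centre line of the jaws, within the pads' length; the fingertips stand 14 mm ahead of it and the grasp point (between the pads) lies 5 mm behind it; z points along the fingers, y is the line along which they close (so a half turn about z gives the same grasp; the last joint's range is limited). The gripper opens to 85 mm and grips with 20 to 120 N. Pads are 22 mm wide; open, the fingers measure 114 mm over their backs; the gripper's body (76 mm by 85 mm) begins 54 mm behind the grasp point. The pads swing forward as they close: fully open they stand 13 mm farther back than shut.
Start: joints at [56.82, 16.656, -8.789, 64.555, 0, 82.019], TCP at [0.224, 0.475, 0.215] pointing down, gripper open.
Joint ranges: [-144.48, 144.48], [-52.06, 99.96], [-74.48, 78.29], [-112.23, 115.85], [-86.99, 84.42], [-180, 180]. Speed limits (degrees/s): [127.2, 127.2, 159.86, 180, 180, 180].

## Interface

Orientations are given as a 3x3 rotation matrix whose columns are the frame's x, y, z axes.
In Python, from cell import robot gives the robot as it stands. The module is installed in compiled form; this text tells all that it offers.
- The arm moves only by the tool drive_tool, never from a script. Its argument "commands" is a list that holds one entry, the list of rows, each a list of 7 numbers: the turn, a rotation vector about the world's x, y, z in degrees, then the shift along the world's x, y, z in cm, then the gripper command: -1 is shut, 1 is fully open, values between are in proportion. A call has 1 to 5 rows; each row is the pose to reach, as a shift and turn from the pose commanded when the call began; what a row does not reach only later rows make up. A row lasts 1/8 s, in which the tool goes at most 62.5 mm and 10.7 degrees, less where a joint would pass 70% of its speed; a pose out of reach is approached as far as the arm can. A call with a gripper value outside its range is refused whole. The fingers move at their own pace and stop on an object; "grip_force" is the grip in N (left out, the last holds). Time passes only in rows, so rows that repeat a pose let the fingers close. It gives the time, the measured TCP pose, the force and the opening at its end, in the units of the state.
- robot.get_obs(): the state, without advancing time (a new reading comes with each control period).
- robot.camera(name): name is "scene" or "top"; returns a dict with "color" (420x560x3 uint8, red, green, blue), "fx", "fy", "cx", "cy" (pixels), "world_from_camera" (4x4, takes a point from camera to world coordinates). Camera axes: x right, y up, looking along -z (the intrinsics and any distortion apply to the point x, -y, -z); pixel columns grow to the right and rows downward; lengths in m; the calibration is good to about 2 mm. A picture is of the moment at which its call begins. There is no depth.
- robot.job_done(): hands the job in, once; it reports no verdict.
The state is a dict: "time_s": time; "joint_pos": joint angles; "qd": joint speeds; "tau": joint torques, N m; "tcp_pos": TCP position; "tcp_rot": TCP orientation; "wrist_force": force on the tool from outside, world axes, zero at the start; "moment": the same for the moment, N m; "grip_width": finger opening in m.
Only numpy, scipy, OpenCV 4.12 (cv2) and the standard library are available. Lean on these libraries where they do the work, as an engineer would, in place of code of your own. Each camera call takes 0.05 s, during which the arm holds its last target. There are 200 camera calls.

## Working session

There is one attempt and no reset: what is moved stays moved. The work goes in short steps, Python scripts to look and compute and a tool call to move; the robot and the scene stay as the last step left them, time stands still between calls to the robot, and variables do not carry over. Pictures are saved under pics/ and viewed, on a budget of 10 in all, crops included, one or two more only if the job needs it, and the job is handed in when it is done.

Besides the shell and the picture viewer there is one more tool, called after "Request:" in YAML: its name, and indented under it one key for each argument. drive_tool: Moves the arm, as the interface text tells. Its arguments: {"type":"object","properties":{"commands":{"type":"array"},"grip_force":{"type":"number"}},"required":["commands"]}

```bash
mkdir -p pics; python3 - <<'E'
from cell import robot
import cv2
for n in("top","scene"):
    c=robot.camera(n); cv2.imwrite(f"pics/{n}0.png",c["color"][:,:,::-1])
    print(n,c["fx"],c["fy"],c["cx"],c["cy"],[k for k in c]); print(c["world_from_camera"].round(4))
o=robot.get_obs(); print(o["time_s"],o["tcp_pos"],o["tcp_rot"],o["grip_width"])
E
```

```text
top 432.3618681098242 432.3618681098242 275.68502803676677 210.03404494951403 ['color', 'fx', 'fy', 'cx', 'cy', 'world_from_camera']
[[-0.0271  0.989  -0.1457  0.291 ]
 [-0.9996 -0.0253  0.0142  0.1016]
 [ 0.0103  0.1461  0.9892  0.8545]
 [ 0.      0.      0.      1.    ]]
scene 526.5592986101392 526.5592986101392 277.9443438550581 216.5858348403475 ['color', 'fx', 'fy', 'cx', 'cy', 'world_from_camera']
[[-0.6553 -0.6462  0.3912  0.9175]
 [ 0.7553 -0.5682  0.3267  0.5145]
 [ 0.0112  0.5095  0.8604  1.1644]
 [ 0.      0.      0.      1.    ]]
0.1 [0.22330371 0.47470235 0.21421441] [[-9.04820018e-01  4.25793774e-01 -6.30131740e-04]
 [ 4.25794206e-01  9.04819552e-01 -9.34501751e-04]
 [ 1.72250491e-04 -1.11386233e-03 -9.99999365e-01]] 0.0856489022590244
```

View pics/top0.png

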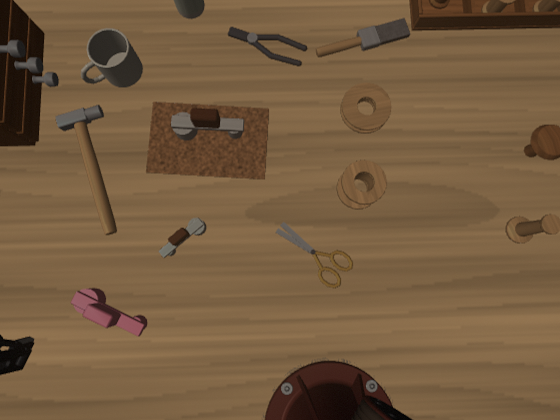

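View pics/scene0.png

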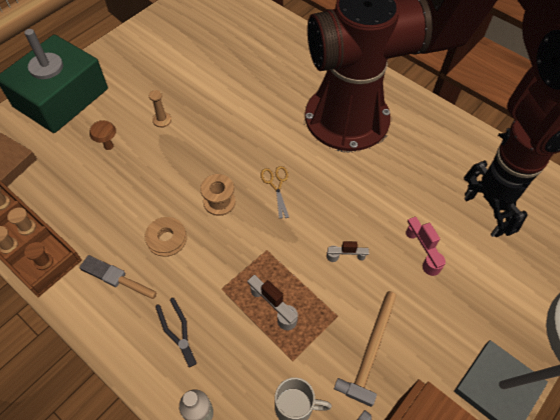

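```bash
cat > h.py <<'E'
import numpy as np,cv2
def ray(c,u,v):
    M=np.array(c["world_from_camera"]); d=M[:3,:3]@np.array([(u-c["cx"])/c["fx"],-(v-c["cy"])/c["fy"],-1]); return M[:3,3],d
def onz(c,u,v,z):
    o,d=ray(c,u,v); return (o+d*(z-o[2])/d[2])
def proj(c,p):
    M=np.array(c["world_from_camera"]); q=M[:3,:3].T@(np.array(p)-M[:3,3]); return np.array([c["cx"]+c["fx"]*q[0]/-q[2],c["cy"]-c["fy"]*q[1]/-q[2]])
E
python3 - <<'E'
import cv2,numpy as np,pickle
from cell import robot
from h import *
t=robot.camera("top");s=robot.camera("scene");pickle.dump((t,s),open("c0.pkl","wb"))
def crop(c,x,y,w,h,k): return cv2.resize(c["color"][y:y+h,x:x+w,::-1],(w*k,h*k),interpolation=cv2.INTER_CUBIC)
a=crop(t,145,95,130,95,3);b=crop(t,330,150,65,65,4)
d=crop(s,220,245,120,115,3);e=crop(s,190,165,60,60,4)
im=np.zeros((640,660,3),np.uint8)
im[:285,:390]=a;im[:260,395:655]=b;im[290:635,:360]=d;im[290:530,395:635]=e
im=cv2.convertScaleAbs(im,alpha=1.6)
cv2.imwrite("pics/crop1.png",im[:600])
E
```

```text
(no output)
```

View pics/crop1.png

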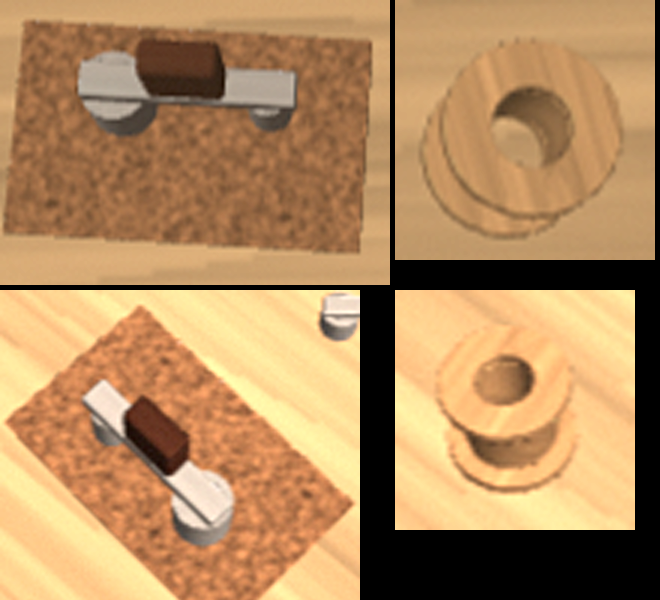

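On-mat gauge: top view about (207,122), thick no-go plug at left (184,127), thin go plug at right (236,130). It isn't pink and is larger than the other grey one at (183,237), which is off the mat; the pink one is at (110,312). So the on-mat one is meant. The tall spool is at top (364,182) and the flat one at (366,107).

```bash
python3 - <<'E'
import pickle
from h import *
t,s=pickle.load(open("c0.pkl","rb"))
print("rim top",onz(t,364.2,181.8,.07),"scene",onz(s,217.2,187.2,.07))
# bar & handle & mat by colour
for n,c,(x,y,w,h) in(("top",t,(145,95,130,95)),("scene",s,(220,245,120,115))):
    im=c["color"][y:y+h,x:x+w]; hsv=cv2.cvtColor(cv2.resize(im,None,fx=4,fy=4,interpolation=cv2.INTER_CUBIC),cv2.COLOR_RGB2HSV)
    for nm,m,z in(("bar",(hsv[...,1]<40)&(hsv[...,2]>(120 if n=="top" else 150)),.055),("handle",(hsv[...,2]<75)&(hsv[...,1]>90),.1)):
        cs=cv2.findContours(m.astype(np.uint8),0,1)[0]
        for k in cs:
            if cv2.contourArea(k)<250: continue
            b=cv2.boxPoints(cv2.minAreaRect(k))
            px=(b+.5)/4-.5+[x,y]
            W=np.array([onz(c,*p,z)[:2] for p in px])
            print(n,nm,cv2.contourArea(k)/16,px.round(1).tolist(),"W",W.round(4).tolist(),"mid",W.mean(0).round(4),"sides",np.linalg.norm(W[1]-W[0]).round(4),np.linalg.norm(W[2]-W[1]).round(4))
# mat corners picked in crop (top)
C=[onz(t,a/3+145,b/3+95,.003)[:2] for a,b in((23,21),(372,40),(359,252),(4,233))]
print("mat",np.round(C,4).tolist(),np.mean(C,0),[np.linalg.norm(C[i]-C[i-1]).round(4) for i in range(4)])
C=[onz(s,a/3+220,(b-290)/3+245,.003)[:2] for a,b in((140,306),(354,503),(6,422))]
print("mat scene",np.round(C,4).tolist(),(C[1]+C[2])/2)
E
```

```text
rim top [ 0.45534309 -0.0753216   0.07      ] scene [ 0.45561645 -0.07066269  0.07      ]
top handle 18.6875 [[181.4, 132.9], [225.0, 122.3], [227.1, 130.9], [183.5, 141.5]] W [[0.5474, 0.2574], [0.5656, 0.1784], [0.5493, 0.1748], [0.5312, 0.2536]] mid [0.5484 0.2161] sides 0.0811 0.0167
top handle 509.21875 [[189.0, 126.0], [190.2, 106.1], [220.2, 107.8], [219.0, 127.8]] W [[0.5601, 0.2437], [0.5979, 0.2416], [0.5933, 0.187], [0.5555, 0.1894]] mid [0.5767 0.2154] sides 0.0378 0.0548
scene handle 325.28125 [[257.3, 290.1], [267.2, 279.2], [286.0, 296.4], [276.1, 307.2]] W [[0.603, 0.1982], [0.5697, 0.1974], [0.573, 0.2544], [0.6058, 0.2546]] mid [0.5879 0.2261] sides 0.0334 0.0572
mat [[0.6479, 0.3368], [0.6287, 0.0974], [0.4801, 0.1099], [0.499, 0.3473]] [0.56394096 0.22284364] [np.float64(0.1493), np.float64(0.2401), np.float64(0.1491), np.float64(0.2382)]
mat scene [[0.481, 0.1161], [0.4994, 0.3525], [0.6274, 0.1046]] [0.56337503 0.22854953]
```

```bash
python3 - <<'E'
import pickle
from h import *
t,s=pickle.load(open("c0.pkl","rb"))
for n,c,P in(("top",t,[(a/3+145,b/3+95) for a,b in((80,57),(79,98),(295,106),(296,70))]),("scene",s,[(a/3+220,(b-290)/3+245) for a,b in((233,498),(211,524),(82,400),(103,380))])):
    W=np.array([onz(c,u-.33,v-.33,.055)[:2] for u,v in P]); d=W[:2].mean(0)-W[2:].mean(0)
    print(n,W.round(4).tolist(),"mid",W.mean(0),"len",np.linalg.norm(d),"ang",np.degrees(np.arctan2(d[1],d[0])),"w",np.linalg.norm(W[0]-W[1]),np.linalg.norm(W[2]-W[3]))
# handle top face picks
for n,c,P in(("top",t,[(a/3+145,b/3+95) for a,b in((137,39),(144,65),(224,66),(217,42))]),("scene",s,[(a/3+220,(b-290)/3+245) for a,b in((142,397),(126,408),(168,454),(188,437))])):
    W=np.array([onz(c,u-.33,v-.33,.1)[:2] for u,v in P]); print(n,W.round(4).tolist(),W.mean(0))
E
```

```text
top [[0.6017, 0.2862], [0.5743, 0.2866], [0.5657, 0.1487], [0.5897, 0.1477]] mid [0.58283714 0.21728315] len 0.13860307961089516 ang 85.75747663275 w 0.027408932409581324 0.024053974609841572
scene [[0.5736, 0.2892], [0.5994, 0.2899], [0.5893, 0.1527], [0.5665, 0.1536]] mid [0.58222954 0.22136756] len 0.13666968332674512 ang 86.3962241313314 w 0.0258303098300418 0.022811575119160637
top [[0.5948, 0.2413], [0.5782, 0.2371], [0.5765, 0.1887], [0.5918, 0.1928]] [0.58532549 0.21495793]
scene [[0.572, 0.1988], [0.5862, 0.1958], [0.5929, 0.2421], [0.5736, 0.2444]] [0.58117182 0.2202699 ]
```

Request:
drive_tool:
  commands:
    - [[0,0,-10,5,-3.5,0,1],[0,0,-20,10,-7,0,1],[0,0,-30,15,-10.5,0,1],[0,0,-40,20,-14,0,1],[0,0,-50,25,-17.5,0,1]]
  grip_force: 90

```text
time_s: 0.82
tcp_pos: [0.475, 0.2987, 0.2147]
tcp_rot: [[-0.25, 0.968, 0.0], [0.968, 0.25, 0.0], [0.0, 0.0, -1.0]]
wrist_force: [0.5, 0.7, 0.1]
grip_width: 0.0854
```

Request:
drive_tool:
  commands:
    - [[0,0,-9,5.4,-4,0,1],[0,0,-18.5,10.75,-7.9,-1,1],[0,0,-18.5,10.75,-7.9,-4,1],[0,0,-18.5,10.75,-7.9,-6,1],[0,0,-18.5,10.75,-7.9,-6,1]]

```text
time_s: 1.45
tcp_pos: [0.5798, 0.2205, 0.153]
tcp_rot: [[0.065, 0.998, -0.004], [0.998, -0.065, -0.001], [-0.001, -0.004, -1.0]]
wrist_force: [-0.6, 0.5, 1.1]
grip_width: 0.0855
```

```bash
python3 - <<'E'
from cell import robot
import cv2,numpy as np
t=robot.camera("top");s=robot.camera("scene")
a=cv2.resize(t["color"][60:190,140:280,::-1],None,fx=3,fy=3);b=cv2.resize(s["color"][210:360,210:340,::-1],None,fx=3,fy=3)
im=np.zeros((450,820,3),np.uint8);im[:390,:420]=a;im[:,425:815]=b
cv2.imwrite("pics/p4.png",im[:, :800]);o=robot.get_obs();print(o["tcp_pos"],o["joint_pos"])
E
```

```text
[0.58109857 0.2212119  0.15528918] [ 1.41077556e+01  2.92021373e+01  1.28612560e+00  6.20689577e+01
 -1.15221126e-04  1.07794177e+02]
```

View pics/p4.png

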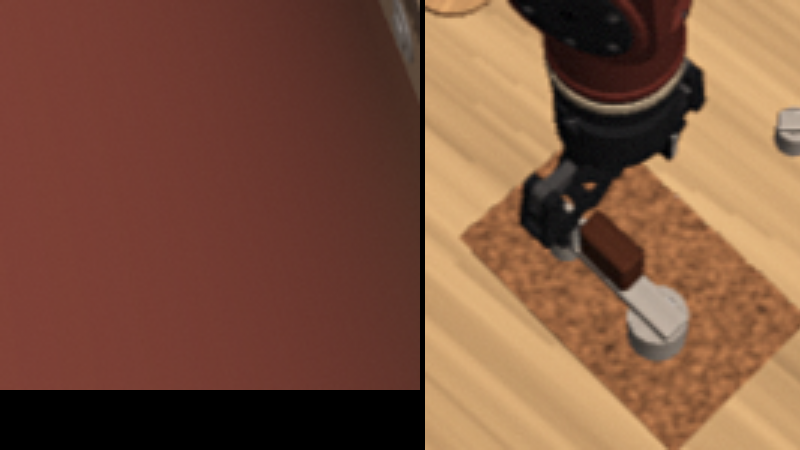

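The scene view shows the gripper straddling the handle line and aligned with it. The top view is blocked by the arm. Descending and gripping.

Request:
drive_tool:
  commands:
    - [[0,0,0,0,0,-4,1],[0,0,0,0,0,-7,1],[0,0,0,0,0,-8,1],[0,0,0,0,0,-8,1],[0,0,0,0,0,-8,0]]

```text
time_s: 2.17
tcp_pos: [0.5821, 0.2214, 0.0764]
tcp_rot: [[0.064, 0.998, 0.002], [0.998, -0.064, 0.001], [0.001, 0.002, -1.0]]
wrist_force: [0.1, 0.2, -0.5]
grip_width: 0.0702
```

Request:
drive_tool:
  commands:
    - [[0,0,0,0,0,0,-0.6],[0,0,0,0,0,0,-1],[0,0,0,0,0,0,-1],[0,0,0,0,0,0,-1],[0,0,0,0,0,0,-1]]

```text
time_s: 2.8
tcp_pos: [0.5817, 0.2211, 0.0756]
tcp_rot: [[0.065, 0.998, 0.001], [0.998, -0.065, 0.0], [0.0, 0.001, -1.0]]
wrist_force: [-0.7, -0.4, 7.0]
grip_width: 0.0216
```

Request:
drive_tool:
  commands:
    - [[0,0,0,0,0,1,-1],[0,0,0,0,0,4,-1],[0,0,0,0,0,8,-1],[0,0,0,0,0,12,-1],[0,0,0,0,0,12,-1]]

```text
time_s: 3.42
tcp_pos: [0.5828, 0.2215, 0.1981]
tcp_rot: [[0.064, 0.998, 0.005], [0.998, -0.064, 0.001], [0.002, 0.005, -1.0]]
wrist_force: [-0.2, -0.1, -3.8]
grip_width: 0.0208
```

Request:
drive_tool:
  commands:
    - [[0,0,0,-2,-4,0,-1],[0,0,0,-4.5,-9,0,-1],[0,0,0,-7,-14,0,-1],[0,0,0,-9.5,-19,0,-1],[0,0,0,-12.4,-24.2,0,-1]]

```text
time_s: 4.05
tcp_pos: [0.4553, -0.0221, 0.1936]
tcp_rot: [[0.064, 0.998, -0.002], [0.998, -0.064, 0.0], [0.0, -0.002, -1.0]]
wrist_force: [0.9, -1.2, -4.1]
grip_width: 0.0208
```

Request:
drive_tool:
  commands:
    - [[0,0,0,0,0,-1.5,-1],[0,0,0,0,0,-1.5,-1]]

```text
time_s: 4.3
tcp_pos: [0.4554, -0.0211, 0.1783]
tcp_rot: [[0.066, 0.998, -0.003], [0.998, -0.066, 0.001], [0.001, -0.003, -1.0]]
wrist_force: [-0.2, 0.1, -4.4]
grip_width: 0.0209
```

```bash
python3 - <<'E'
from cell import robot
import cv2,numpy as np,pickle
t=robot.camera("top");s=robot.camera("scene");pickle.dump((t,s),open("c1.pkl","wb"))
a=cv2.resize(t["color"][130:230,300:400,::-1],None,fx=4,fy=4,interpolation=2);b=cv2.resize(s["color"][120:240,160:260,::-1],None,fx=4,fy=4,interpolation=2)
im=np.zeros((480,800,3),np.uint8);im[:400,:400]=a;im[:,400:]=b
cv2.imwrite("pics/p5.png",cv2.convertScaleAbs(im,alpha=1.4));o=robot.get_obs();print(o["tcp_pos"],o["tcp_rot"].round(4).tolist() if hasattr(o["tcp_rot"],"round") else o["tcp_rot"],o["wrist_force"])
E
```

```text
[ 0.45671804 -0.02053174  0.17938911] [[0.064, 0.998, -0.0012], [0.998, -0.064, 0.0004], [0.0003, -0.0012, -1.0]] [ 0.64107358  0.03314187 -3.95286792]
```

View pics/p5.png

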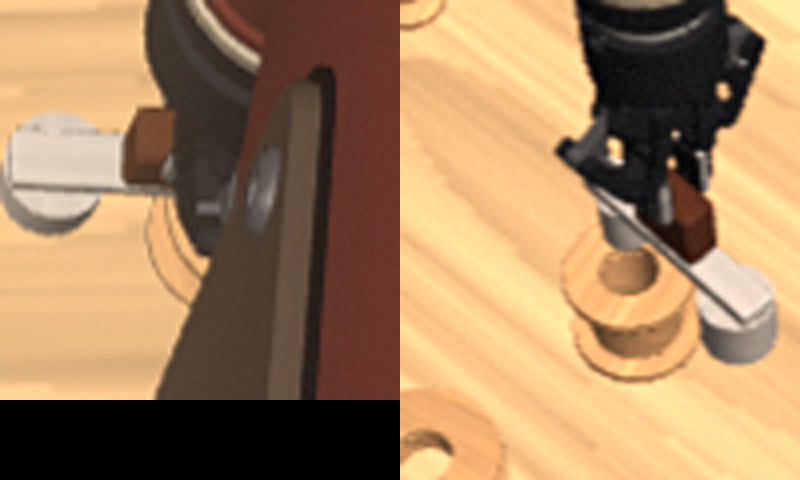

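```bash
python3 - <<'E'
import pickle
from h import *
t,s=pickle.load(open("c1.pkl","rb"))
R=np.array([[.064,-.998],[.998,.064]]) # gauge x,y axes in world
tcp=np.array([.4567,-.0205]); c=tcp+[0,-.002]
a=np.linspace(0,6.283,73); ring=lambda m,r,z:[(m[0]+r*np.cos(k),m[1]+r*np.sin(k),z) for k in a]
def ext(cam,pts,f):
    q=np.array([f(proj(cam,p)) for p in pts]); return q.min(0).round(1),q.max(0).round(1)
fs=lambda p:(p-[160,120])*4+[402,2]; ft=lambda p:(p-[300,130])*4+2
go=c-.05*R[:,0]; ng=c+.05*R[:,0]; zf=.107
print("go",go,"ng",ng)
print("scene go foot",ext(s,ring(go,.015,zf),fs),"ng foot",ext(s,ring(ng,.023,zf),fs))
print("scene rim",ext(s,ring((.4555,-.073),.042,.07),fs),"bore",ext(s,ring((.4555,-.073),.019,.07),fs))
print("top ng foot",ext(t,ring(ng,.023,zf),ft))
for e in (.12,-.012,.012): print("bar end scene",fs(proj(s,(*(c+R@[.07,e if abs(e)<.1 else 0]),zf+.052))).round(1),"top",ft(proj(t,(*(c+R@[.07,e if abs(e)<.1 else 0]),zf+.052))).round(1))
E
```

```text
go [ 0.4535 -0.0724] ng [0.4599 0.0274]
scene go foot (array([601.1, 213.1]), array([650.5, 253.6])) ng foot (array([700.1, 299. ]), array([777.8, 364.7]))
scene rim (array([560.6, 213.6]), array([695.6, 325.5])) bore (array([597.7, 243.5]), array([658.8, 294.1]))
top ng foot (array([ -7.3, 136.5]), array([ 96.5, 238.2]))
bar end scene [759.3 303.8] top [  7.6 157.1]
bar end scene [743.9 316.4] top [  8.4 128.9]
bar end scene [774.5 291.3] top [  6.7 185.6]
```

Request:
drive_tool:
  commands:
    - [[0,0,0,0.15,0,-1,-1],[0,0,0,0.15,0,-2,-1],[0,0,0,0.15,0,-2.9,-1],[0,0,0,0.15,0,-2.9,-1],[0,0,0,0.15,0,-2.9,-1]]

```text
time_s: 5.03
tcp_pos: [0.4586, -0.0209, 0.1508]
tcp_rot: [[0.064, 0.998, 0.0], [0.998, -0.064, -0.0], [-0.0, 0.0, -1.0]]
wrist_force: [0.2, 0.2, -3.7]
grip_width: 0.021
```

```bash
python3 - <<'E'
from cell import robot
import cv2,numpy as np,pickle
s=robot.camera("scene");t=robot.camera("top");pickle.dump((t,s),open("c2.pkl","wb"))
b=cv2.resize(s["color"][140:230,180:270,::-1],None,fx=6,fy=6,interpolation=2)
cv2.imwrite("pics/p6.png",cv2.convertScaleAbs(b,alpha=1.4));o=robot.get_obs();print(o["tcp_pos"],o["wrist_force"])
E
```

```text
[ 0.4587806  -0.02101324  0.15099945] [-0.15437184  0.16257205 -3.4059076 ]
```

View pics/p6.png

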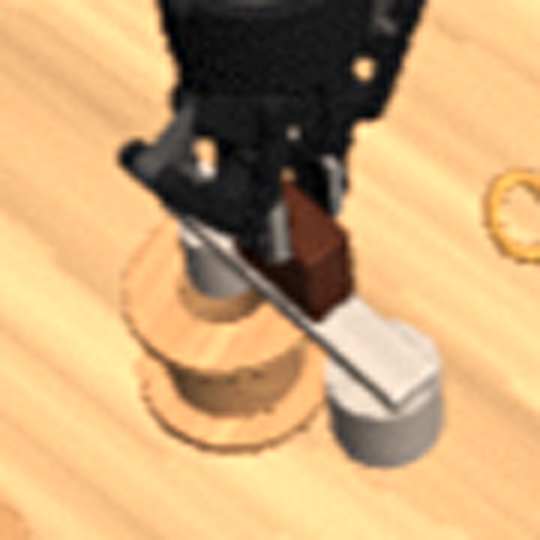

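Request:
drive_tool:
  commands:
    - [[0,0,0,0.15,0.1,0,-1],[0,0,0,0.15,0.1,-0.5,-1],[0,0,0,0.15,0.1,-0.9,-1],[0,0,0,0.15,0.1,-1.3,-1],[0,0,0,0.15,0.1,-1.3,-1]]

```text
time_s: 5.75
tcp_pos: [0.4597, -0.0199, 0.1373]
tcp_rot: [[0.065, 0.998, -0.001], [0.998, -0.065, 0.0], [0.0, -0.001, -1.0]]
wrist_force: [-0.2, 0.2, -3.5]
grip_width: 0.0207
```

Request:
drive_tool:
  commands:
    - [[0,0,0,0,0,-0.4,-1],[0,0,0,0,0,-0.8,-1],[0,0,0,0,0,-1.2,-1],[0,0,0,0,0,-1.2,-1]]

```text
time_s: 6.25
tcp_pos: [0.4597, -0.0199, 0.1253]
tcp_rot: [[0.065, 0.998, -0.001], [0.998, -0.065, 0.0], [0.0, -0.001, -1.0]]
wrist_force: [0.2, 0.5, -3.8]
grip_width: 0.021
```

Request:
drive_tool:
  commands:
    - [[0,0,0,0,0,-0.5,-1],[0,0,0,0,0,-1,-1],[0,0,0,0,0,-1.5,-1],[0,0,0,0,0,-1.8,-1],[0,0,0,0,0,-1.8,-1]]

```text
time_s: 6.88
tcp_pos: [0.4599, -0.0199, 0.1075]
tcp_rot: [[0.065, 0.998, -0.0], [0.998, -0.065, 0.0], [0.0, -0.0, -1.0]]
wrist_force: [0.0, 0.4, -3.6]
grip_width: 0.021
```

Request:
drive_tool:
  commands:
    - [[0,0,0,0,0,-0.2,-1],[0,0,0,0,0,-0.4,-1],[0,0,0,0,0,-0.5,-1],[0,0,0,0,0,-0.5,-1],[0,0,0,0,0,-0.5,-1]]

```text
time_s: 7.5
tcp_pos: [0.46, -0.02, 0.1027]
tcp_rot: [[0.065, 0.998, 0.0], [0.998, -0.065, -0.0], [-0.0, 0.0, -1.0]]
wrist_force: [0.4, 0.2, -3.5]
grip_width: 0.0207
```

Almost home; creep until it touches the rim.

Request:
drive_tool:
  commands:
    - [[0,0,0,0,0,-0.1,-1],[0,0,0,0,0,-0.2,-1],[0,0,0,0,0,-0.2,-1],[0,0,0,0,0,-0.2,-1]]

```text
time_s: 8.0
tcp_pos: [0.4605, -0.0194, 0.1022]
tcp_rot: [[0.064, 0.998, 0.002], [0.998, -0.064, 0.001], [0.001, 0.002, -1.0]]
wrist_force: [-5.0, 5.0, 18.2]
grip_width: 0.0208
```

Request:
drive_tool:
  commands:
    - [[0,0,0,0,0,1,-1],[0,0,0,0,0,2.5,-1],[0,0,0,0,0,4,-1],[0,0,0,0,0,6,-1],[0,0,0,0,0,6.2,-1]]

```text
time_s: 8.62
tcp_pos: [0.461, -0.0202, 0.1638]
tcp_rot: [[0.065, 0.998, 0.002], [0.998, -0.065, -0.001], [-0.0, 0.002, -1.0]]
wrist_force: [0.7, -0.1, -4.7]
grip_width: 0.021
```

Request:
drive_tool:
  commands:
    - [[0,0,0,-0.2,-3,0,-1],[0,0,0,-0.4,-6,0,-1],[0,0,0,-0.6,-9,0,-1],[0,0,0,-0.6,-10,0,-1],[0,0,0,-0.6,-10,0,-1]]

```text
time_s: 9.25
tcp_pos: [0.4538, -0.1201, 0.1622]
tcp_rot: [[0.066, 0.998, -0.001], [0.998, -0.066, 0.0], [0.0, -0.001, -1.0]]
wrist_force: [0.2, 0.5, -4.4]
grip_width: 0.0209
```

```bash
python3 - <<'E'
from cell import robot
import cv2,numpy as np,pickle
s=robot.camera("scene");pickle.dump(s,open("c3.pkl","wb"))
b=cv2.resize(s["color"][120:240,150:270,::-1],None,fx=5,fy=5,interpolation=2)
cv2.imwrite("pics/p7.png",cv2.convertScaleAbs(b,alpha=1.4));o=robot.get_obs();print(o["tcp_pos"],o["wrist_force"],o["joint_pos"])
E
```

```text
[ 0.45371655 -0.1194757   0.16226904] [-0.84948705 -0.1739624  -3.76965553] [-2.37084509e+01  1.29211139e+01 -2.21468604e+01  5.49873188e+01
  2.34310287e-02  7.00095083e+01]
```

View pics/p7.png

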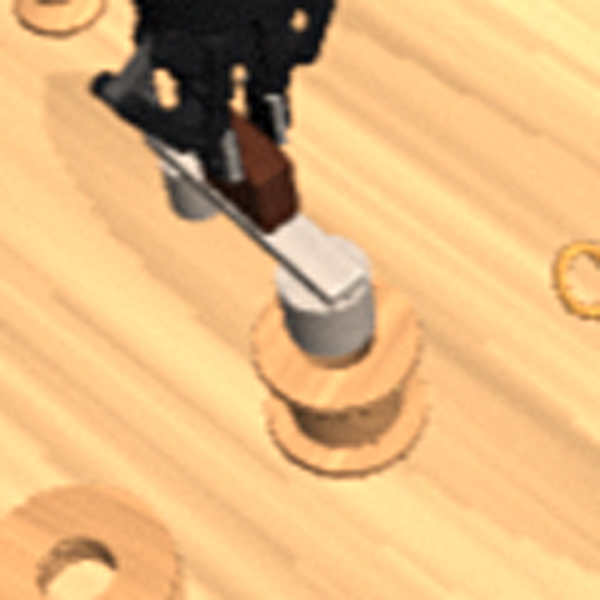

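Spool unmoved (rim centre at about (217,188) px), no-go plug over the bore within ~3 mm. Lowering.

Request:
drive_tool:
  commands:
    - [[0,0,0,-0.2,0,-0.5,-1],[0,0,0,-0.2,0,-1,-1],[0,0,0,-0.2,0,-1.5,-1],[0,0,0,-0.2,0,-1.8,-1],[0,0,0,-0.2,0,-1.8,-1]]

```text
time_s: 9.93
tcp_pos: [0.4519, -0.1198, 0.1445]
tcp_rot: [[0.064, 0.998, -0.0], [0.998, -0.064, 0.0], [0.0, -0.0, -1.0]]
wrist_force: [0.2, -0.7, -4.1]
grip_width: 0.0208
```

Request:
drive_tool:
  commands:
    - [[0,0,0,0,0,-0.1,-1],[0,0,0,0,0,-0.15,-1],[0,0,0,0,0,-0.15,-1]]

```text
time_s: 10.3
tcp_pos: [0.452, -0.12, 0.1433]
tcp_rot: [[0.065, 0.998, 0.0], [0.998, -0.065, -0.0], [-0.0, 0.0, -1.0]]
wrist_force: [0.5, -0.0, -3.8]
grip_width: 0.0206
```

Request:
drive_tool:
  commands:
    - [[0,0,0,0,0,-0.05,-1],[0,0,0,0,0,-0.1,-1],[0,0,0,0,0,-0.1,-1]]

```text
time_s: 10.68
tcp_pos: [0.4522, -0.1203, 0.1426]
tcp_rot: [[0.065, 0.998, 0.0], [0.998, -0.065, -0.001], [-0.001, 0.0, -1.0]]
wrist_force: [-2.5, -2.5, 2.5]
grip_width: 0.021
```

Request:
drive_tool:
  commands:
    - [[0,0,0,0,0,-0.02,-1],[0,0,0,0,0,-0.04,-1],[0,0,0,0,0,-0.04,-1],[0,0,0,0,0,-0.04,-1],[0,0,0,0,0,-0.04,-1]]

```text
time_s: 11.3
tcp_pos: [0.4523, -0.1206, 0.1425]
tcp_rot: [[0.065, 0.998, 0.001], [0.998, -0.065, -0.001], [-0.001, 0.001, -1.0]]
wrist_force: [-2.9, -3.6, 7.4]
grip_width: 0.0206
```

```bash
python3 - <<'E'
from cell import robot
import cv2,numpy as np,pickle
s=robot.camera("scene")
b=cv2.resize(s["color"][120:240,150:270,::-1],None,fx=5,fy=5,interpolation=2)
cv2.imwrite("pics/p8.png",cv2.convertScaleAbs(b,alpha=1.4));o=robot.get_obs();print(o["tcp_pos"],o["wrist_force"])
E
```

```text
[ 0.45232748 -0.12059069  0.14248769] [-3.30973467 -3.61907463  7.8507716 ]
```

View pics/p8.png

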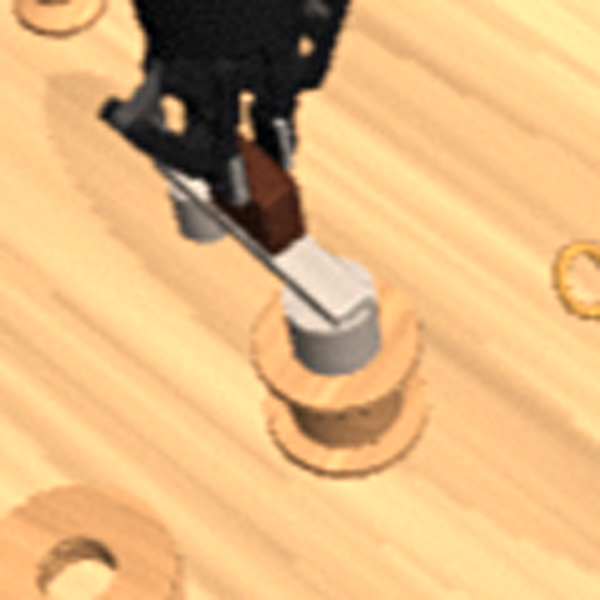

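No-go plug rests centred on the rim (336,334 vs 336,337 in the crop) at about 12 N and does not enter. Returning to the mat.

Request:
drive_tool:
  commands:
    - [[0,0,0,0,0,1,-1],[0,0,0,0,0,3,-1],[0,0,0,0,0,6,-1],[0,0,0,1,4,6,-1],[0,0,0,2.5,8,6,-1]]

```text
time_s: 11.98
tcp_pos: [0.4772, -0.0389, 0.2024]
tcp_rot: [[0.066, 0.998, 0.001], [0.998, -0.066, 0.001], [0.001, 0.001, -1.0]]
wrist_force: [1.0, -0.7, -3.6]
grip_width: 0.0209
```

Request:
drive_tool:
  commands:
    - [[0,0,0,1.7,5.3,0,-1],[0,0,0,3.4,10.6,0,-1],[0,0,0,5.2,16,0,-1],[0,0,0,6.9,21.3,0,-1],[0,0,0,8.6,26.7,0,-1]]

```text
time_s: 12.6
tcp_pos: [0.563, 0.2293, 0.2018]
tcp_rot: [[0.064, 0.998, -0.001], [0.998, -0.064, 0.001], [0.0, -0.001, -1.0]]
wrist_force: [1.1, -0.5, -3.8]
grip_width: 0.0212
```

Request:
drive_tool:
  commands:
    - [[0,0,0,0,0,0,-1],[0,0,0,0,0,-3,-1],[0,0,0,0,0,-6,-1],[0,0,0,0,0,-8,-1],[0,0,0,0,0,-8,-1]]

```text
time_s: 13.22
tcp_pos: [0.5614, 0.2264, 0.1204]
tcp_rot: [[0.065, 0.998, -0.004], [0.998, -0.065, -0.001], [-0.001, -0.004, -1.0]]
wrist_force: [0.2, -0.5, -3.8]
grip_width: 0.0209
```

Target TCP z is about 0.0756.

Request:
drive_tool:
  commands:
    - [[0,0,0,0.1,0,-1.5,-1],[0,0,0,0.1,0,-3,-1],[0,0,0,0.1,0,-4,-1],[0,0,0,0.1,0,-4.3,-1],[0,0,0,0.1,0,-4.3,-1]]

```text
time_s: 13.85
tcp_pos: [0.564, 0.2271, 0.0788]
tcp_rot: [[0.065, 0.998, -0.0], [0.998, -0.065, -0.0], [-0.0, -0.0, -1.0]]
wrist_force: [0.2, 0.3, -4.0]
grip_width: 0.0211
```

Request:
drive_tool:
  commands:
    - [[0,0,0,0,0,-0.1,-1],[0,0,0,0,0,-0.2,-1],[0,0,0,0,0,-0.2,-1]]

```text
time_s: 14.22
tcp_pos: [0.5641, 0.2271, 0.0769]
tcp_rot: [[0.064, 0.998, 0.0], [0.998, -0.064, 0.0], [0.0, 0.0, -1.0]]
wrist_force: [0.6, -0.6, -3.5]
grip_width: 0.021
```

Request:
drive_tool:
  commands:
    - [[0,0,0,0,0,-0.1,-1],[0,0,0,0,0,-0.15,-1],[0,0,0,0,0,-0.15,-1]]

```text
time_s: 14.6
tcp_pos: [0.5642, 0.2268, 0.0757]
tcp_rot: [[0.065, 0.998, 0.0], [0.998, -0.065, -0.0], [-0.0, 0.0, -1.0]]
wrist_force: [-1.2, -3.3, 2.2]
grip_width: 0.0211
```

Touching down (force rose by about 6 N). Open gradually, then lift straight up.

Request:
drive_tool:
  commands:
    - [[0,0,0,0,0,0,-0.3],[0,0,0,0,0,0,0],[0,0,0,0,0,0,0.4],[0,0,0,0,0,0,0.8],[0,0,0,0,0,0,1]]

```text
time_s: 15.22
tcp_pos: [0.564, 0.2271, 0.0753]
tcp_rot: [[0.064, 0.998, 0.0], [0.998, -0.064, 0.0], [0.0, -0.0, -1.0]]
wrist_force: [-0.4, -0.2, 0.2]
grip_width: 0.0852
```

Request:
drive_tool:
  commands:
    - [[0,0,0,0,0,0,1],[0,0,0,0,0,2,1],[0,0,0,0,0,6,1],[0,0,0,0,0,11,1],[0,0,0,0,0,14,1]]

```text
time_s: 15.85
tcp_pos: [0.5647, 0.2272, 0.218]
tcp_rot: [[0.064, 0.998, 0.003], [0.998, -0.064, 0.001], [0.001, 0.003, -1.0]]
wrist_force: [0.8, 0.4, 0.3]
grip_width: 0.0852
```

Request:
drive_tool:
  commands:
    - [[0,0,0,-4,4,0,1],[0,0,0,-8,8,0,1],[0,0,0,-12,12,0,1],[0,0,0,-16,16,0,1],[0,0,0,-20,18,0,1]]

```text
time_s: 16.48
tcp_pos: [0.3625, 0.4086, 0.2153]
tcp_rot: [[0.063, 0.998, 0.0], [0.998, -0.063, 0.001], [0.001, 0.0, -1.0]]
wrist_force: [-1.1, -0.3, 0.2]
grip_width: 0.0852
```

```bash
python3 - <<'E'
from cell import robot
import cv2,numpy as np,pickle
from h import *
t=robot.camera("top");s=robot.camera("scene");pickle.dump((t,s),open("c4.pkl","wb"))
a=cv2.resize(t["color"][90:220,140:400,::-1],None,fx=3,fy=3,interpolation=2)
b=np.zeros((210,780,3),np.uint8);q=cv2.resize(s["color"][160:360,180:350,::-1],None,fx=1.05,fy=1.05);b[:q.shape[0],:q.shape[1]]=q
cv2.imwrite("pics/p9.png",cv2.convertScaleAbs(np.vstack([a,b]),alpha=1.4));o=robot.get_obs();print(o["tcp_pos"],o["wrist_force"],o["time_s"],o["grip_width"])
E
```

```text
[0.36033069 0.40870638 0.21548342] [-0.09207856  0.29466514  0.27969944] 16.575 0.08538967322882078
```

View pics/p9.png

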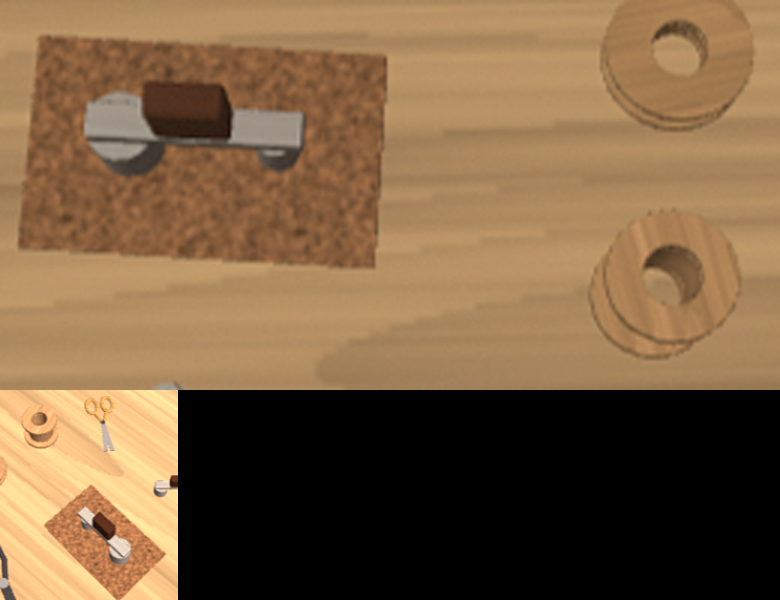

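The gauge stands upright on the mat (bar centre at top (204.7,132.3)). The tall spool still stands with its rim centre at about (364.3,182). A quick numeric check, then hand in.

```bash
python3 - <<'E'
import pickle
from h import *
t,s=pickle.load(open("c4.pkl","rb"))
e=[onz(t,x/3+140,y/3+90,.055)[:2] for x,y in((86,120),(304,131))]
m=np.mean([onz(t,x/3+140,y/3+90,.003)[:2] for x,y in((40,36),(387,55),(375,268),(19,248))],0)
c=np.mean(e,0);d=(e[0]-e[1]);L=np.linalg.norm(d);print("len",L,"go",np.linalg.norm(c-.05*d/L-m),"nogo",np.linalg.norm(c+.05*d/L-m),"rim",onz(t,673.5/3+140,277/3+90,.07))
ok=np.linalg.norm(c-m)<.03
from cell import robot
if ok: print(robot.job_done())
E
```

```text
len 0.13942594206776257 go 0.050821114353541225 nogo 0.04917897263529636 rim [ 0.45432009 -0.07582179  0.07      ]
the job is handed in; nothing more can be done
None
```

The bore check is done and the job is handed in, at about 17 s of the 64 s allowed. No verdict was reported, so the results below rest on my own readings.

- **Go plug:** it slid freely into the tall spool's bore until the bar met the rim. The foot was then about 30 mm above the spool's underside, with about 22 N of contact. That load was brief, and I lifted it out straight afterwards.
- **No-go plug:** it rested centred on the same rim at about 6–12 N, foot at about 70 mm, and did not enter. I held it there for over 0.6 s.
- **Gauge put back:** it stands upright on the cork mat, with the plug centres about 51 mm (go) and 49 mm (no-go) from the mat's centre. The gripper is open and clear.
- **Spool:** it is upright and about 1 mm from where it was at the start, which is within measuring error.

The two cameras disagreed by about 5 mm in y. I averaged them and corrected by sight before inserting the plug. My final position check used the top camera only, well inside the limits. I viewed nine pictures.

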